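# Fold the photometer's beam with a hand-held prism

## Task

Lay the round filter mount flat and fully home in the matching round recess over the lamp of the small photometer and let go of it; then pick up the glass prism by its two frosted triangular ends only, without the fingers touching a polished face, and hold it still in the light path: free above the filter and centred over it, level, flat polished face down, upright polished face squarely towards the detector's window, and its middle at the height of the window's centre. The program finishes while still holding the prism there. Leave the square mount, the canister and the vial where they are.

Things in the scene. Friction and masses are not known exactly. Their poses are not given: they have to be found in the camera images.
- round_mount: Loose dark steel filter mount, lying flat on the worktop: a round flange 44 mm across and 6 mm thick, and on it a coaxial round collar 30 mm across and 12 mm tall, by which it is gripped (18 mm tall in all, 0.035 to 0.07 kg, round about z). Origin at the centre of its underside, z up.
- square_mount: Loose dark steel mount of the same heights but square: flange 44 x 44 x 6 mm, collar 30 x 30 x 12 mm, 18 mm tall. It does not fit the recess and stays where it is. It and the round mount may swap places. Origin at the centre of its underside.
- photometer: Fixed small photometer. Origin on the worktop under the lamp port's axis; x points from lamp to detector, z up. Base plate 110 mm wide, 8 mm thick, x -60 to 175 mm. Grey lamp block 90 x 90 mm about the origin, top at z = 38 mm, in it a round recess 48 mm across, 6 mm deep. Detector: black barrel 40 mm across, axis along x at z = 95 mm, front face at x = 87.5 mm.
- seat (a point): Centre of the floor of the round recess (32 mm above the worktop); the seated mount's underside centre comes to this point and its flange is then flush with the block's top.
- beam (a point): Point where the prism's middle must be held: on the axis of the lamp port at the height of the window's centre, 95 mm above the worktop (63 mm above the seat). Axes as the photometer's.
- window (a point): Centre of the detector's round window (26 mm across), 86.5 mm from point beam along the photometer's x, at the same height; it faces back towards the beam point.
- stand: Fixed prism stand: steel foot 70 x 70 x 8 mm, and on it a pillar 36 mm (x) x 22 mm (y) with a rubber top at 34 mm above the worktop, on which the prism lies. Origin under its centre on the worktop.
- prism: Loose right-angle glass prism (0.04-0.09 kg). Frosted triangular ends at y = -18 and +18 mm (36 mm legs). Origin: centre of the flat polished bottom (36 x 36 mm), z up. Upright polished face at x = +18; the sloping one falls from its top (z = 36) to x = -18. Triangle's centre at x = 6, z = 12 mm: grip there, along y. Starts on the stand, x within 0.7 rad of world x; ends overhang the pillar by 7 mm.
- prism_mid (a point): The prism's middle: centre of its sloping face, 18 mm above the bottom face over its origin. Axes as the prism's.
- prism_exit (a point): Centre of the prism's upright polished face, 18 mm from prism_mid along the prism's +x.
- canister: Bystander: black screw canister, 40 mm across, 51 mm tall, standing on the worktop. Origin at the centre of its underside.
- vial: Bystander: sample vial with a white cap, 22 mm across, 48 mm tall, standing on the worktop. Origin at the centre of its underside.
Not all that is in view belongs to the job. What is shaped like the prism but pink or purple is not meant.

How it is judged:
By the outcome, as a careful person would: the job done as asked, in the order asked, and still so for the second after the job is handed in, while the arm keeps its last pose, push and grip.
It also fails if it takes over 48 s, if anything falls off the work surface, if the arm or the gripper's body presses on something with over 40 N, if the wrist force passes 120 N, or if a joint passes its speed limit or range.

## Robot

A 7-joint arm with a two-finger parallel gripper is mounted at the origin on a cart in front of the work surface, level with it; the furniture and walls round the work are solid. World frame = base frame: x ahead of the robot, y to its left, z up, the work surface at z = 0. Lengths are in mm, angles in rad, forces in N, time in s.
With the tool pointing down it reaches from about 425 to 975 mm from the base axis. Payload 16.7 kg.
Tool frame: the origin (TCP) lies at the very end of the fingers, on their centre line; the grasp point (between the pads) lies manip.pinch_z behind it (manip.pinch_z is the distance from the TCP to the grasp point, in mm); y points along the fingers, x is the direction in which the jaws open and shut, and the axes are right-handed (so a half turn about y gives the same grasp; the last joint's range is limited). The gripper opens to 85 mm and grips with 20 to 120 N. Pads are 22 mm wide; open, the fingers measure 114 mm over their backs; the gripper's body (76 mm by 85 mm) begins 54 mm behind the grasp point. The pads swing forward as they close: fully open they stand 13 mm farther back than shut.
Start: joints at [1.065, 0.426, 0.074, 1.606, -0.034, 1.111, -0.067], TCP at [235.729, -632.462, 231.302] pointing down, gripper open.
Joint ranges: [-2.85, 2.85], [-0.5, 2.14], [-1.23, 1.37], [0.21, 2.46], [-1.02, 4.16], [0.16, 2.05], [-2.73, 2.73]. Speed limits (rad/s): [1.89, 1.89, 2.39, 2.39, 3.01, 3.01, 3.01].

## Interface

Orientations are given as a unit quaternion [w, x, y, z].
In Python, from cell import manip gives the robot as it stands.
- The arm moves only by the tool servo_tool, never from a script. Its argument "targets" is a list that holds one entry, the list of rows, each a list of 4 numbers: the shift along the tool's x, y, z as a fraction of full scale, then the turn about the tool's y as a fraction of full scale. A call has 1 to 20 rows; each row is the pose to reach, as a shift and turn from the pose measured when the call began, along the tool's axes at that moment; what a row does not reach only later rows make up. Full scale, the value 1, is 400 mm for a shift and 45 degrees for a turn. A row lasts 1/12 s, in which the tool goes at most 41.7 mm and 7.16 degrees, less where a joint would pass 70% of its speed; a pose out of reach is approached as far as the arm can. A call with a number of a shift or a turn outside -1 to 1 is refused whole. A call with a gripper value outside its range is refused whole. "gripper" is the opening, from -1 (shut) to 1 (fully open), set as the call begins (left out, the last holds). The fingers move at their own pace and stop on an object; "force" is the grip in N (left out, the last holds). Time passes only in rows, so rows that repeat a pose let the fingers close. It gives the time, the measured TCP pose, the force and the opening at its end, in the units of the state.
- manip.observe(): the state, without advancing time (a new reading comes with each control period).
- manip.snapshot(name): name is "scene" or "top"; returns a dict with "pixels" (384x512x3 uint8, red, green, blue), "camera_matrix" (3x3 intrinsics, pixels), "R" (3x3) and "t" (3): a world point X has camera coordinates R X + t. Camera axes: x right, y down, z forward; pixel columns grow to the right and rows downward; lengths in mm; the calibration is good to about 2 mm. A picture is of the moment at which its call begins. There is no depth.
- manip.close_job(): hands the job in, once; it reports no verdict.
The state is a dict: "clock": time; "qpos": joint angles; "joint_vel": joint speeds; "joint_efforts": joint torques, N m; "eef_pos": TCP position; "tool_rot": TCP orientation; "ft_force": force on the tool from outside, world axes, zero at the start; "ft_torque": the same for the moment, N m; "gripper_width": finger opening in mm.
Only numpy, scipy, OpenCV 4.12 (cv2) and the standard library are available. Lean on these libraries where they do the work, as an engineer would, in place of code of your own. Each camera call takes 0.05 s, during which the arm holds its last target.

## Working session

There is one attempt and no reset: what is moved stays moved. The work goes in short steps, Python scripts to look and compute and a tool call to move; the robot and the scene stay as the last step left them, time stands still between calls to the robot, and variables do not carry over. Pictures are saved under pics/ and viewed, and the job is handed in when it is done.

Besides the shell and the picture viewer there is one more tool, called after "Call:" in YAML: its name, and indented under it one key for each argument. servo_tool: Moves the arm, as the interface text tells. Its arguments: {"type":"object","properties":{"targets":{"type":"array"},"gripper":{"type":"number"},"force":{"type":"number"}},"required":["targets"]}

```bash
ls; mkdir -p pics
python3 - <<'E'
from cell import manip
import cv2,pickle
s=manip.observe(); print(s); print(manip.pinch_z)
for n in("scene","top"):
    d=manip.snapshot(n); pickle.dump(d,open(f"{n}0.pkl","wb")); cv2.imwrite(f"pics/{n}0.png",d["pixels"][:,:,::-1]); print(n,d["camera_matrix"],d["R"],d["t"])
E
```

```text
pics
{'clock': 0.0, 'qpos': array([ 1.06448085,  0.4267014 ,  0.07385984,  1.60661951, -0.03411258,
        1.11079701, -0.06711978]), 'joint_vel': array([ 1.93860847e-03, -8.09326498e-04, -7.16903431e-04,  9.19373804e-04,
        4.08647685e-04,  4.70557159e-05, -4.30738174e-04]), 'joint_efforts': array([-1.25316885e-03, -9.49851537e+01,  3.76087815e+00, -4.63512325e+01,
        1.93651649e-02,  1.03513518e-02,  5.23755409e-05]), 'eef_pos': array([ 235.59877468, -632.10906658,  230.62575593]), 'tool_rot': array([ 0.58101213, -0.58055151,  0.40373495, -0.40296766]), 'ft_force': array([ 0.84593305,  0.04117977, -0.27888137]), 'ft_torque': array([-0.01390608, -0.00334693,  0.02420723]), 'gripper_width': 85.4411781000161}
18.700000000000003
scene [[453.6340211    0.         252.21574344]
 [  0.         453.6340211  189.98233352]
 [  0.           0.           1.        ]] [[-0.77797956 -0.62801023  0.01873364]
 [-0.36707372  0.43012818 -0.82477065]
 [ 0.50990654 -0.64853134 -0.56515699]] [ 432.00485821  245.98736814 1201.76694278]
top [[381.76013845   0.         256.52515219]
 [  0.         381.76013845 191.32113566]
 [  0.           0.           1.        ]] [[-0.02916046 -0.99937813  0.01982463]
 [-0.98178015  0.02491008 -0.18838055]
 [ 0.18776957 -0.02495669 -0.981896  ]] [  6.97021583 516.57840118 930.18310226]
```

View pics/scene0.png

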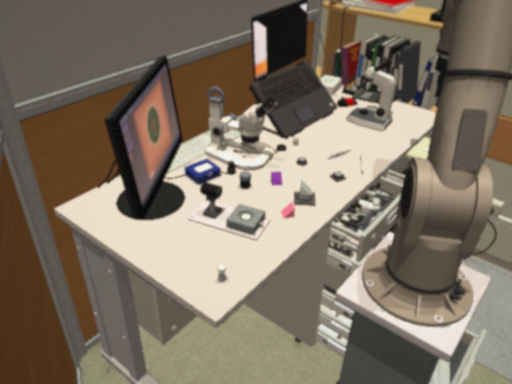

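View pics/top0.png

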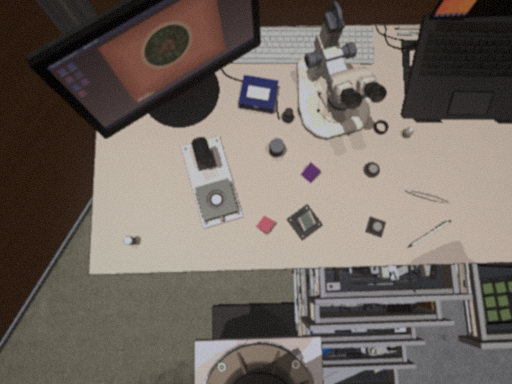

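Run:
```python
import cv2,pickle
d=pickle.load(open("top0.pkl","rb"));im=d["pixels"][:,:,::-1]
cv2.imwrite("pics/top0z.png",cv2.resize(im[100:300,130:400],(800,592),interpolation=cv2.INTER_CUBIC))
d=pickle.load(open("scene0.pkl","rb"));im=d["pixels"][:,:,::-1]
cv2.imwrite("pics/scene0z.png",cv2.resize(im[150:384,130:442],(800,600),interpolation=cv2.INTER_CUBIC))
from scipy.spatial.transform import Rotation as R
print(R.from_quat([-0.58055151,  0.40373495, -0.40296766,0.58101213]).as_matrix().round(3))
```

```text
[[ 0.349 -0.001  0.937]
 [-0.937  0.001  0.349]
 [-0.001 -1.    -0.   ]]
```

View zooms.

View pics/top0z.png

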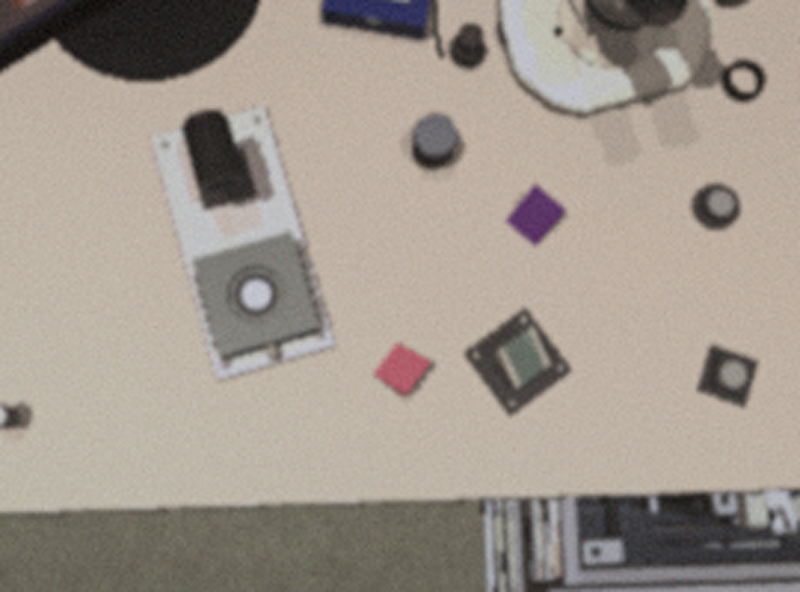

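View pics/scene0z.png

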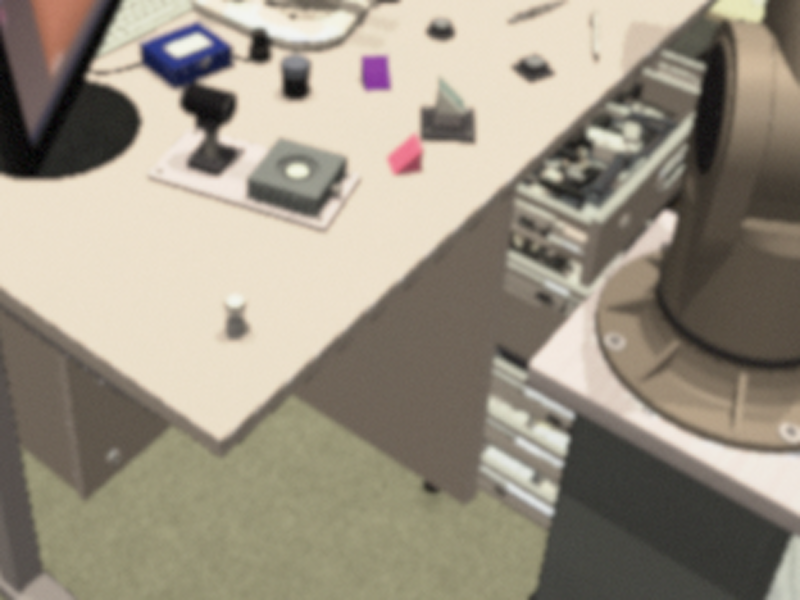

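```bash
cat > h.py <<'E'
import numpy as np,pickle,cv2
from scipy.spatial.transform import Rotation as Rot
def load(f): return pickle.load(open(f,"rb"))
def ray(d,uv,z):
    K,R,t=map(np.array,(d["camera_matrix"],d["R"],d["t"])); c=-R.T@t
    v=R.T@np.linalg.inv(K)@np.array([uv[0],uv[1],1.]); return c+v*(z-c[2])/v[2]
def proj(d,X):
    p=np.array(d["camera_matrix"])@(np.array(d["R"])@np.array(X)+d["t"]); return p[:2]/p[2]
def crop(d,f,x0,x1,y0,y1,s):
    im=d["pixels"][y0:y1,x0:x1,::-1]; cv2.imwrite(f,cv2.resize(im,None,fx=s,fy=s,interpolation=cv2.INTER_CUBIC))
E
python3 - <<'E'
from h import *
d=load("top0.pkl");e=load("scene0.pkl")
print(-np.array(d["R"]).T@d["t"],-np.array(e["R"]).T@e["t"])
crop(d,"pics/a1.png",280,330,195,245,12)
crop(e,"pics/a2.png",275,335,170,215,12)
crop(d,"pics/a3.png",170,250,130,230,6)
crop(d,"pics/a4.png",355,395,150,245,6)
for n,u,z in (("round",(372,169.6),18),("prism",(305,221.5),52),("phot",(216,199),38)): print(n,ray(d,u,z))
E
```

```text
[ 332.70959708   17.31216386 1010.51820626] [-186.4023739   944.880897    873.97712387]
round [ 574.16996825 -320.66275296   18.        ]
prism [ 435.33690276 -127.18396107   52.        ]
phot [501.18125543  97.68191114  38.        ]
```

View pics/a1.png

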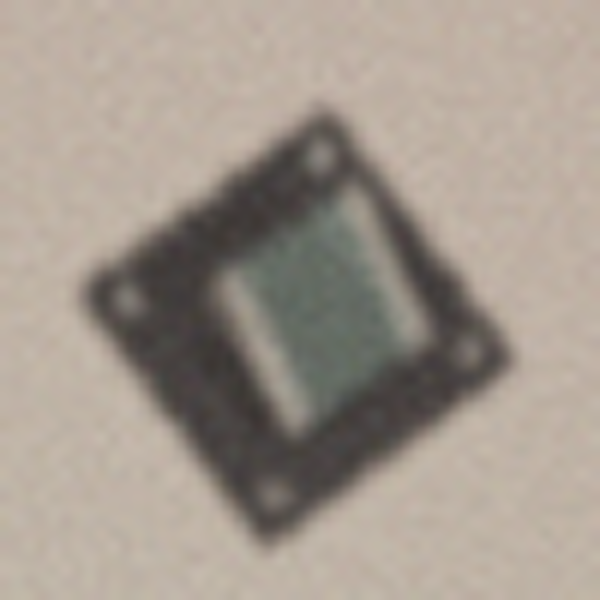

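View pics/a2.png

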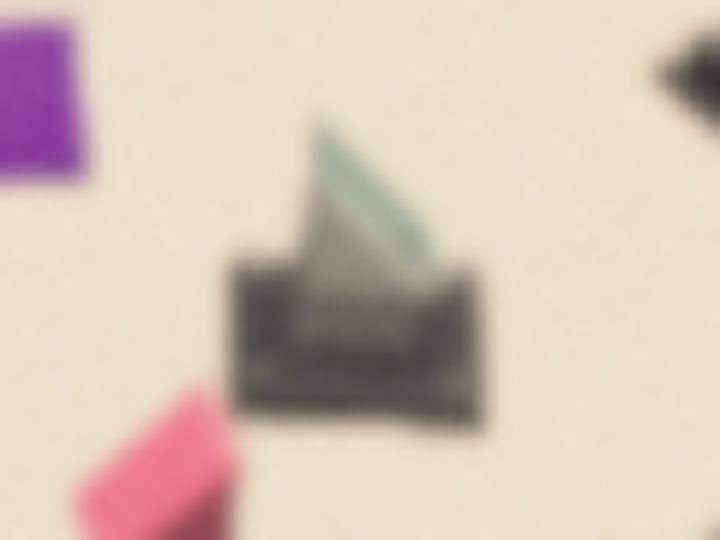

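View pics/a3.png

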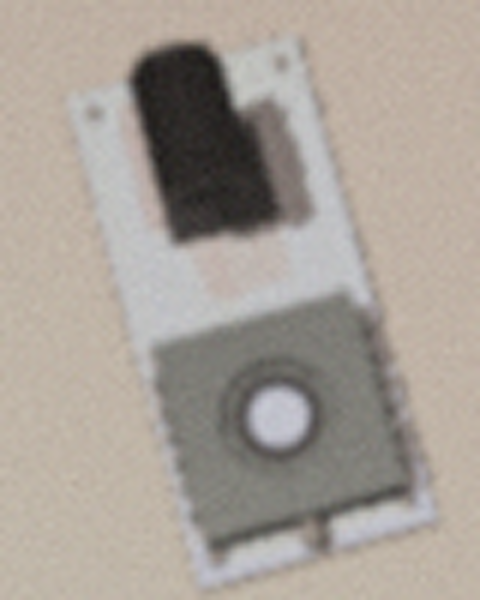

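View pics/a4.png

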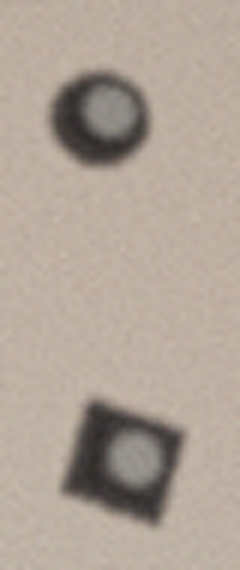

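```bash
cat >> h.py <<'E'
def quad(mask):
    c=max(cv2.findContours(mask,cv2.RETR_EXTERNAL,cv2.CHAIN_APPROX_NONE)[0],key=cv2.contourArea)
    return c[:,0,:].astype(float),c
E
python3 - <<'E'
from h import *
d=load("top0.pkl")
def big(d,x0,x1,y0,y1,s):
    im=d["pixels"][y0:y1,x0:x1].astype(np.uint8); return cv2.resize(cv2.GaussianBlur(im,(0,0),.6),None,fx=s,fy=s,interpolation=cv2.INTER_CUBIC)
def un(p,x0,y0,s): return (np.array(p)+.5)/s-.5+np.array([x0,y0])
def corners(mask,x0,y0,s):
    c=max(cv2.findContours(mask,cv2.RETR_EXTERNAL,cv2.CHAIN_APPROX_NONE)[0],key=cv2.contourArea)
    h=cv2.convexHull(c)
    a,q=cv2.minEnclosingTriangle(h) if 0 else (0,cv2.approxPolyN(h,4,ensure_convex=True) if hasattr(cv2,"approxPolyN") else None)
    q=q.reshape(-1,2).astype(float)
    # refine: fit lines to middle part of each side
    P=c[:,0,:].astype(float);L=[]
    for i in range(4):
        a,b=q[i],q[(i+1)%4];u=(b-a);n=np.linalg.norm(u);u/=n
        s_=(P-a)@u;dist=abs((P-a)@np.array([-u[1],u[0]]))
        m=(s_>.15*n)&(s_<.85*n)&(dist<.12*n)
        vx,vy,px,py=cv2.fitLine(P[m].astype(np.float32),cv2.DIST_HUBER,0,.01,.01).ravel();L.append((px,py,vx,vy))
    C=[]
    for i in range(4):
        a=L[i-1];b=L[i];A=np.array([[a[2],-b[2]],[a[3],-b[3]]]);k=np.linalg.solve(A,[b[0]-a[0],b[1]-a[1]]);C.append([a[0]+k[0]*a[2],a[1]+k[0]*a[3]])
    return un(C,x0,y0,s),q
s=12
# stand/prism
b=big(d,280,330,195,245,s).astype(int);g=b.sum(2)/3
print("foot/ wall gray",g[300,150],g[20,20],g[330,330])
foot=((g<135)*255).astype(np.uint8)
foot[ : ]=cv2.morphologyEx(foot,cv2.MORPH_CLOSE,np.ones((25,25)))
cf,_=corners(foot,280,195,s)
W=np.array([ray(d,p,8) for p in cf]);print("foot",cf.round(2).tolist(),W.round(1).tolist(),W.mean(0).round(1),np.linalg.norm(W-np.roll(W,1,0),axis=1).round(1))
pm=((g>88)*255).astype(np.uint8)
hull=np.zeros_like(pm);fc=max(cv2.findContours(foot,cv2.RETR_EXTERNAL,cv2.CHAIN_APPROX_NONE)[0],key=cv2.contourArea)
cv2.drawContours(hull,[cv2.convexHull(fc)],-1,255,-1);hull=cv2.erode(hull,np.ones((35,35)))
pm=pm&hull
cp,_=corners(pm,280,195,s);print("prism px",cp.round(2).tolist())
vis=b.astype(np.uint8)[:,:,::-1].copy()
for C,col in((cf,(0,0,255)),(cp,(0,255,255))):
    for p in C:
        q=((p-[280,195]+.5)*s-.5).astype(int);cv2.circle(vis,tuple(int(v) for v in q),5,col,-1)
cv2.imwrite("pics/b1.png",vis)
i=np.argsort(cp[:,1]);top=cp[i[:2]];lo=cp[i[2:]];top=top[np.argsort(top[:,0])];lo=lo[np.argsort(lo[:,0])]
T=np.array([ray(d,p,70)for p in top]);B=np.array([ray(d,p,34)for p in lo])
print("ridge",T.round(1).tolist(),"low",B.round(1).tolist());u=T[0]-T[1];v=B[0]-B[1]
print("len",np.linalg.norm(u),np.linalg.norm(v),"yaw from y edges",np.arctan2(-u[0],u[1]),np.arctan2(-v[0],v[1]))
a=(T.mean(0)-B.mean(0))[:2];print("x edge",np.linalg.norm(a),np.arctan2(a[1],a[0]),"centre",(T.mean(0)+B.mean(0))/2)
# photometer block, recess
b=big(d,170,250,130,230,6);hsv=b.astype(int)
g=b.astype(int).sum(2)/3
lens=((g>195)*255).astype(np.uint8)
E
```

```text
foot/ wall gray 74.66666666666667 178.0 103.66666666666667
foot [[323.17, 224.71], [301.54, 240.61], [285.49, 218.75], [306.79, 203.16]] [[430.2, -181.4, 8.0], [390.2, -122.1, 8.0], [448.7, -82.5, 8.0], [488.9, -141.2, 8.0]] [ 439.5 -131.8    8. ] [71.1 71.6 70.6 71.1]
prism px [[315.73, 221.61], [303.32, 231.24], [296.73, 218.82], [309.75, 208.86]]
ridge [[440.6, -104.3, 70.0], [464.7, -138.0, 70.0]] low [[412.4, -124.3, 34.0], [436.2, -157.6, 34.0]]
len 41.45670563456221 40.95201546808069 yaw from y edges 0.6187685099056282 0.6209849894169663
x edge 34.53261366820821 0.6092202379481391 centre [ 438.48232799 -131.02643796   52.        ]
```

View pics/b1.png

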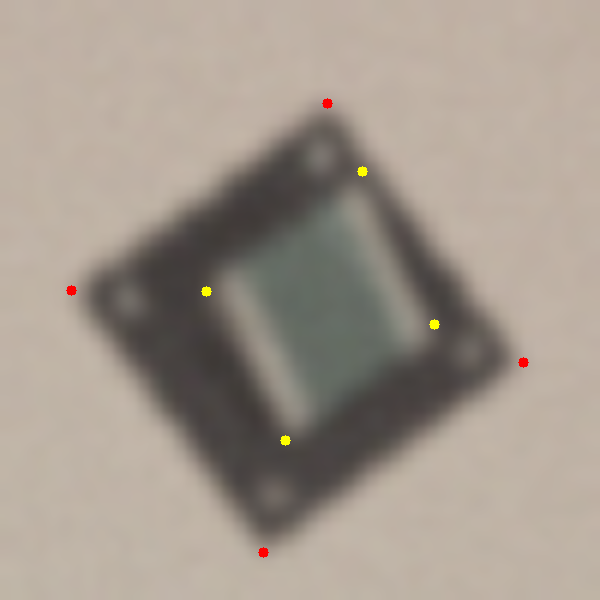

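```bash
cat >> h.py <<'E'
def big(d,x0,x1,y0,y1,s):
    im=d["pixels"][y0:y1,x0:x1].astype(np.uint8); return cv2.resize(cv2.GaussianBlur(im,(0,0),.6),None,fx=s,fy=s,interpolation=cv2.INTER_CUBIC)
def un(p,x0,y0,s): return (np.array(p)+.5)/s-.5+np.array([x0,y0])
def corners(mask,x0,y0,s):
    c=max(cv2.findContours(mask,cv2.RETR_EXTERNAL,cv2.CHAIN_APPROX_NONE)[0],key=cv2.contourArea)
    q=cv2.approxPolyN(cv2.convexHull(c),4,ensure_convex=True).reshape(-1,2).astype(float)
    P=c[:,0,:].astype(float);L=[]
    for i in range(4):
        a,b=q[i],q[(i+1)%4];u=(b-a);n=np.linalg.norm(u);u/=n
        s_=(P-a)@u;dist=abs((P-a)@np.array([-u[1],u[0]]))
        m=(s_>.15*n)&(s_<.85*n)&(dist<.12*n)
        vx,vy,px,py=cv2.fitLine(P[m].astype(np.float32),cv2.DIST_HUBER,0,.01,.01).ravel();L.append((px,py,vx,vy))
    C=[]
    for i in range(4):
        a=L[i-1];b=L[i];A=np.array([[a[2],-b[2]],[a[3],-b[3]]]);k=np.linalg.solve(A,[b[0]-a[0],b[1]-a[1]]);C.append([a[0]+k[0]*a[2],a[1]+k[0]*a[3]])
    return un(C,x0,y0,s),q
def rep(n,d,C,z):
    W=np.array([ray(d,p,z) for p in C]);e=np.roll(W,-1,0)-W
    print(n,W[:,:2].round(1).tolist(),"ctr",W.mean(0).round(1),"len",np.linalg.norm(e,axis=1).round(1),"ang",(np.arctan2(e[:,1],e[:,0])%(np.pi/2)).round(3))
    return W
E
python3 - <<'E'
from h import *
d=load("top0.pkl");s=6;x0,y0=170,130
b=big(d,170,250,130,230,s);g=b.astype(int).sum(2)/3
print("rgb block",b[450,220],"base",b[280,160],"desk",b[20,20],"recess floor",b[410,235],"lens",b[415,280])
blk=((g>100)&(g<150))
m=(blk*255).astype(np.uint8);m=cv2.morphologyEx(m,cv2.MORPH_OPEN,np.ones((9,9)));cv2.imwrite("pics/m.png",m)
n,l,st,c=cv2.connectedComponentsWithStats(m);k=1+np.argmax(st[1:,4]);m=((l==k)*255).astype(np.uint8)
m=cv2.morphologyEx(m,cv2.MORPH_OPEN,np.ones((25,25)))
C,q=corners(m,x0,y0,s);rep("block",d,C,38)
vis=b[:,:,::-1].copy()
for p in C: cv2.circle(vis,tuple(int(v) for v in (p-[x0,y0]+.5)*s),4,(0,0,255),-1)
lens=((g>185)*255).astype(np.uint8);r=np.zeros_like(lens);cv2.circle(r,(280,415),55,255,-1);lens&=r
M=cv2.moments(lens,True);p=un([M["m10"]/M["m00"],M["m01"]/M["m00"]],x0,y0,s);print("lens px",p,"area eq diam",2*np.sqrt(M["m00"]/np.pi)/s,[ray(d,p,z)[:2].round(1).tolist() for z in(20,32,38)])
hs=cv2.cvtColor(b,cv2.COLOR_RGB2HSV);bp=((hs[:,:,1]<40)&(g>150)).astype(np.uint8)*255
cv2.imwrite("pics/m2.png",np.hstack([m,lens,bp]));cv2.imwrite("pics/b2.png",vis)
# mounts
x0,y0=355,150;b=big(d,355,395,150,245,s);g=b.astype(int).sum(2)/3
for nm,(ya,yb) in (("round",(0,220)),("square",(350,570))):
    dk=((g<140)*255).astype(np.uint8);dk[:ya]=0;dk[yb:]=0
    dk=cv2.morphologyEx(dk,cv2.MORPH_CLOSE,np.ones((41,41)))
    c=max(cv2.findContours(dk,cv2.RETR_EXTERNAL,cv2.CHAIN_APPROX_NONE)[0],key=cv2.contourArea)
    e=cv2.fitEllipse(c);p=un(e[0],x0,y0,s);print(nm,"flange",p,np.array(e[1])/s,ray(d,p,3)[:2])
    br=((g>105)*255).astype(np.uint8);hl=np.zeros_like(br);cv2.drawContours(hl,[c],-1,255,-1);br&=cv2.erode(hl,np.ones((25,25)))
    c=max(cv2.findContours(br,cv2.RETR_EXTERNAL,cv2.CHAIN_APPROX_NONE)[0],key=cv2.contourArea);e=cv2.fitEllipse(c);p=un(e[0],x0,y0,s);print("  collar top",p,np.array(e[1])/s,ray(d,p,18)[:2])
E
```

```text
rgb block [124 123 118] base [191 191 194] desk [190 177 164] recess floor [100  97  91] lens [192 195 203]
block [[474.0, 32.0], [447.3, 131.4], [532.1, 155.1], [555.7, 67.0]] ctr [502.3  96.4  38. ] len [102.9  88.1  91.2  88.9] ang [0.263 0.273 0.261 0.405]
lens px [215.99916353 198.96047679] area eq diam 7.508409793002943 [[504.4, 99.2], [502.3, 98.2], [501.3, 97.7]]
round flange [371.17392349 169.36102549] [16.1481336  16.99856186] [ 578.54568615 -323.55599129]
  collar top [372.80457687 168.14036814] [7.18751717 8.34309642] [ 578.16064512 -323.19542415]
square flange [375.12543996 226.55252075] [19.42742666 20.82006327] [ 422.09186388 -320.6484818 ]
  collar top [377.10845693 225.97216797] [8.31550407 8.70435715] [ 422.13641241 -320.97538996]
```

View pics/b2.png

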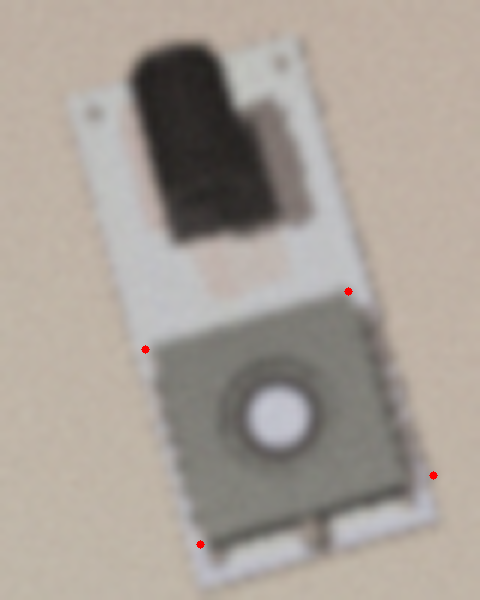

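Run:
```python
from h import *
e=load("scene0.pkl")
crop(e,"pics/c1.png",180,275,170,240,8)
crop(e,"pics/c2.png",285,350,150,185,10)
for n,X in (("round top",(574,-320.7,18)),("prism c",(438.5,-131.3,34)),("seat",(501.5,97.5,32))): print(n,proj(e,X))
```

```text
round top [302.39308733 158.48464557]
prism c [305.13081934 190.13671131]
seat [246.02406171 215.51087342]
```

View pics/c1.png

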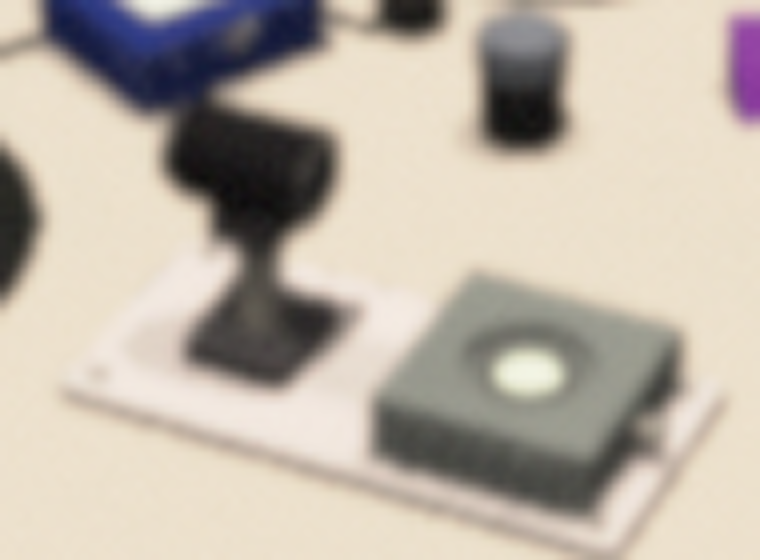

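View pics/c2.png

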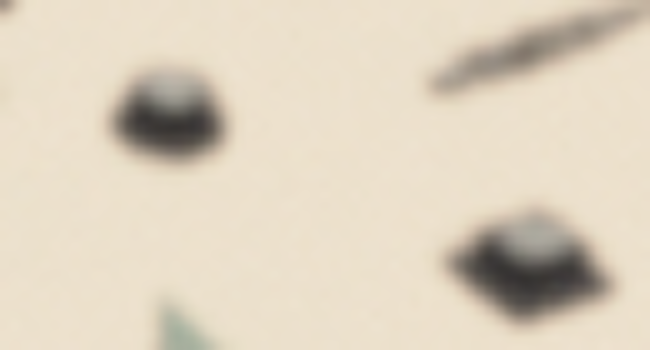

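Run:
```python
from h import *
d=load("top0.pkl");e=load("scene0.pkl");s=6;x0,y0=170,130
rep("base eye",d,un([(70,97),(300,38),(438,520),(205,590)],x0,y0,s),8)
W=rep("block eye",d,un([(155,347),(350,292),(411,487),(208,540)],x0,y0,s),38)
b=big(d,170,250,130,230,s)
lab=cv2.cvtColor(b,cv2.COLOR_RGB2LAB).astype(int)
print("lab desk",lab[20,20],"base",lab[280,160],lab[575,215],"blk",lab[450,220])
m=((abs(lab[:,:,2]-128)<5)|(lab[:,:,0]<150)).astype(np.uint8)*255
m=cv2.morphologyEx(m,cv2.MORPH_CLOSE,np.ones((31,31)));m=cv2.morphologyEx(m,cv2.MORPH_OPEN,np.ones((31,31)))
C,q=corners(m,x0,y0,s);rep("base",d,C,8)
# block: seeded by L in band
L=lab[:,:,0];m2=((L>112)&(L<160)&(abs(lab[:,:,2]-128)<9)).astype(np.uint8)*255;m2[:270]=0
cv2.circle(m2,(275,412),60,255,-1)
m2=cv2.morphologyEx(m2,cv2.MORPH_OPEN,np.ones((41,41)))
C2,q=corners(m2,x0,y0,s);rep("block",d,C2,38)
vis=b[:,:,::-1].copy()
for C,c in((C,(0,0,255)),(C2,(0,255,0))):
    for p in C: cv2.circle(vis,tuple(int(v) for v in (p-[x0,y0]+.5)*s),4,c,-1)
# rim
cv2.imwrite("pics/b3.png",np.hstack([vis,cv2.merge([m,m2,m2])])[:,:])
print("round scene",proj(e,(578.2,-323.3,18)),"seat scene",proj(e,(502,98,32)),un((527,372),180,170,8))
for n in range(0,360,30): pass
```

```text
base eye [[656.1, 193.3], [681.8, 88.7], [458.4, 30.6], [430.4, 132.9]] ctr [556.7 111.4   8. ] len [107.7 230.9 106.1 233.6] ang [0.241 0.255 0.267 0.262]
block eye [[533.0, 150.6], [555.3, 66.2], [469.1, 41.4], [448.7, 128.1]] ctr [501.5  96.6  38. ] len [87.3 89.6 89.1 87.3] ang [0.258 0.28  0.232 0.261]
lab desk [186 130 136] base [198 129 126] [193 130 124] blk [132 128 131]
base [[679.1, 88.2], [457.7, 29.3], [428.7, 135.3], [678.4, 202.6]] ctr [561.  113.9   8. ] len [229.  109.9 258.6 114.4] ang [0.26  0.267 0.263 0.006]
block [[472.3, 40.3], [447.7, 131.6], [532.2, 155.3], [555.9, 66.7]] ctr [502.   98.5  38. ] len [94.6 87.7 91.7 87.6] ang [0.264 0.274 0.261 0.306]
round scene [301.84263486 157.84427978] seat scene [245.79200604 215.52255228] [245.4375 216.0625]
```

Run:
```python
import cv2
im=cv2.imread("pics/b3.png");print(im.shape);cv2.imwrite("pics/b3s.png",cv2.resize(im,(800,500)))
```

```text
(600, 960, 3)
```

View pics/b3s.png

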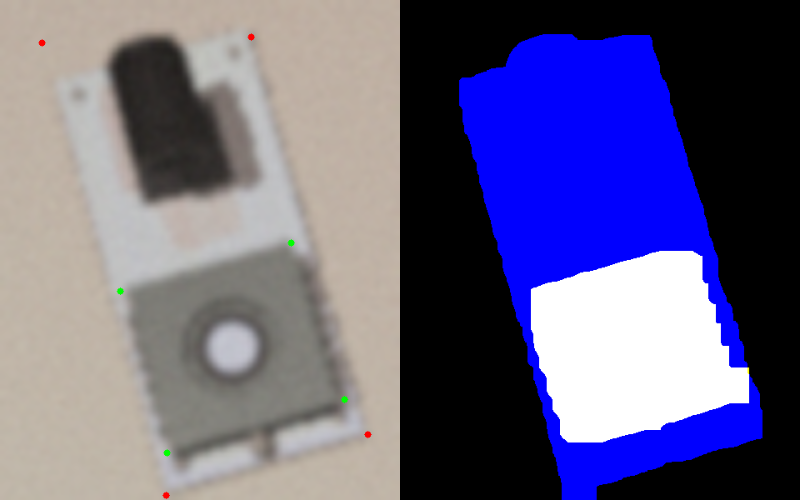

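Call:
servo_tool:
  targets:
    - [[-0.396,0,1,0],[-0.396,0,1,0],[-0.396,0,1,0],[-0.396,0,1,0],[-0.396,0,1,0],[-0.396,0,1,0],[-0.396,0,1,0],[-0.396,0,1,0],[-0.396,0,1,0],[-0.396,0,1,0],[-0.396,0,1,0],[-0.396,0,1,0],[-0.396,0,1,0],[-0.396,0,1,0]]
  gripper: 0.2
  force: 40

```text
clock: 1.27
eef_pos: [554.3, -344.8, 230.5]
tool_rot: [-0.581, 0.581, -0.404, 0.403]
ft_force: [-0.7, -0.7, -0.9]
gripper_width: 51.5
```

```bash
cat > plan.py <<'E'
import sys
from h import *
from cell import manip
def plan(g,yaw=None,s=None):
    s=s or manip.observe();w,x,y,z=s["tool_rot"];M=Rot.from_quat([x,y,z,w]).as_matrix()
    cy=np.arctan2(M[1,2],M[0,2]);p=s["eef_pos"]
    f=M.T@(np.array(g,float)-p)/400
    t=0 if yaw is None else ((cy-yaw+np.pi)%(2*np.pi)-np.pi)/(np.pi/4)
    print("t",round(s["clock"],2),"pos",p.round(1),"yaw",round(cy,4),"tilt",M[:,1].round(4),"w",round(s["gripper_width"],1),"F",s["ft_force"].round(1),"q",s["qpos"].round(2)); print("frac",f.round(4),"turn",round(t,4))
if __name__=="__main__":
    a=[float(v) for v in sys.argv[1:]];plan(a[:3],a[3] if len(a)>3 else None)
E
python3 plan.py 578.2 -323.3 60 -1.309
```

```text
t 1.27 pos [ 554.3 -344.8  230.5] yaw 0.3559 tilt [-1.4e-03  9.0e-04 -1.0e+00] w 51.5 F [-0.7 -0.7 -0.9] q [ 0.51  0.39 -0.07  1.65  0.03  1.1  -0.78]
frac [-0.0289  0.4263  0.0751] turn 2.1199
```

Call:
servo_tool:
  targets:
    - [[-0.0289,0,0.0751,-0.14],[-0.0289,0.1,0.0751,-0.3],[-0.0289,0.2,0.0751,-0.45],[-0.0289,0.3,0.0751,-0.6],[-0.0289,0.36,0.0751,-0.75],[-0.0289,0.4,0.0751,-0.9],[-0.0289,0.42,0.0751,-1],[-0.0289,0.426,0.0751,-1],[-0.0289,0.426,0.0751,-1],[-0.0289,0.426,0.0751,-1],[-0.0289,0.426,0.0751,-1]]

```text
clock: 2.18
eef_pos: [578.5, -324.0, 61.2]
tool_rot: [-0.691, 0.691, -0.152, 0.152]
ft_force: [-1.4, -0.4, -0.1]
gripper_width: 51.3
```

```bash
python3 plan.py 578.2 -323.3 8
python3 - <<'E'
from h import *
from cell import manip
d=manip.snapshot("top");pickle.dump(d,open("top1.pkl","wb"));e=manip.snapshot("scene")
crop(d,"pics/d1.png",340,410,130,200,8)
crop(e,"pics/d2.png",270,350,120,190,8)
E
```

```text
t 2.18 pos [ 578.5 -324.    61.2] yaw 1.1385 tilt [-2.e-04 -0.e+00 -1.e+00] w 51.3 F [-1.4 -0.4 -0.1] q [ 0.58  0.6  -0.23  1.75  0.18  0.82 -0.16]
frac [-0.0013  0.1329  0.0014] turn 0
```

View pics/d1.png

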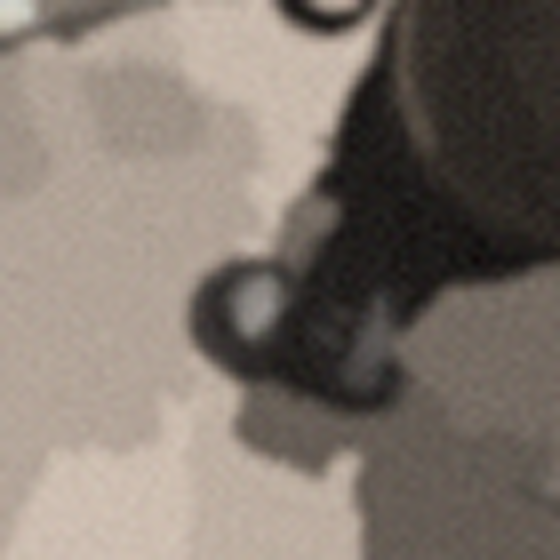

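View pics/d2.png

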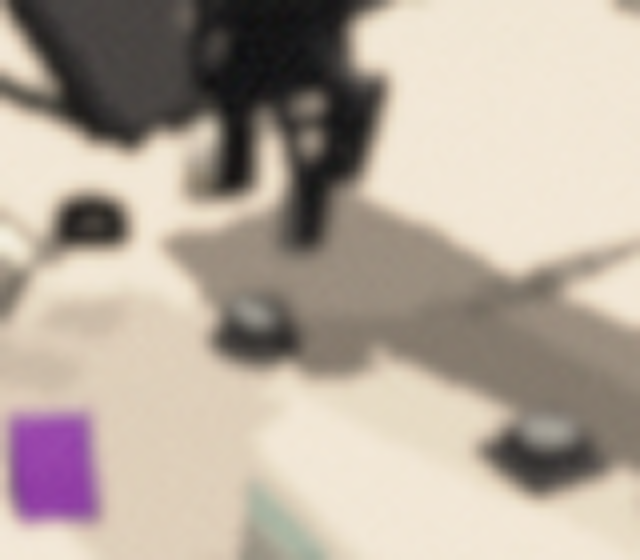

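Call:
servo_tool:
  targets:
    - [[-0.001,0.05,0.001,0],[-0.001,0.09,0.001,0],[-0.001,0.115,0.001,0],[-0.001,0.125,0.001,0],[-0.001,0.133,0.001,0],[-0.001,0.133,0.001,0]]

```text
clock: 2.78
eef_pos: [578.5, -323.1, 7.9]
tool_rot: [0.691, -0.691, 0.151, -0.151]
ft_force: [-0.5, -0.4, -0.0]
gripper_width: 51.2
```

Call:
servo_tool:
  targets:
    - [[0,0,0,0],[0,0,0,0],[0,0,0,0],[0,0,0,0],[0,0,0,0]]
  gripper: -1
  force: 30

```text
clock: 3.2
eef_pos: [578.9, -323.3, 8.8]
tool_rot: [-0.691, 0.691, -0.151, 0.152]
ft_force: [-1.9, 1.3, 7.3]
gripper_width: 28.3
```

Call:
servo_tool:
  targets:
    - [[0,-0.005,0,0],[0,-0.005,0,0],[0,-0.005,0,0.15],[0,-0.005,0,0.3],[0,-0.005,0,0.45],[0,-0.005,0,0.6],[0,-0.005,0,0.75],[0,-0.005,0,0.9],[0,-0.005,0,1],[0,-0.005,0,1]]
  gripper: 0.1

```text
clock: 4.03
eef_pos: [579.1, -323.1, 11.0]
tool_rot: [-0.58, 0.58, -0.405, 0.406]
ft_force: [0.7, -0.4, -0.1]
gripper_width: 47.0
```

Call:
servo_tool:
  targets:
    - [[0,0,0,0.15],[0,0,0,0.3],[0,0,0,0.45],[0,0,0,0.6],[0,0,0,0.75],[0,0,0,0.9],[0,0,0,1],[0,0,0,1]]

```text
clock: 4.7
eef_pos: [579.3, -322.9, 11.0]
tool_rot: [-0.38, 0.38, -0.596, 0.597]
ft_force: [0.3, -0.0, -0.5]
gripper_width: 47.5
```

```bash
python3 plan.py 578.5 -323.1 9.5 -0.4324
```

```text
t 4.7 pos [ 579.3 -322.9   11. ] yaw -0.4355 tilt [ 9.e-04 -9.e-04 -1.e+00] w 47.5 F [ 0.3 -0.  -0.5] q [ 0.28  0.66  0.18  1.78 -0.17  0.71 -1.45]
frac [ 0.0013  0.0038 -0.0016] turn -0.004
```

Call:
servo_tool:
  targets:
    - [[0.001,0.003,-0.001,0],[0.001,0.003,-0.001,0],[0.001,0.003,-0.001,0],[0.001,0.003,-0.001,0],[0.001,0.003,-0.001,0],[0.001,0.003,-0.001,0]]
  gripper: -1
  force: 45

```text
clock: 5.2
eef_pos: [578.8, -323.1, 9.9]
tool_rot: [-0.381, 0.38, -0.596, 0.596]
ft_force: [0.1, 2.0, 5.9]
gripper_width: 27.2
```

Call:
servo_tool:
  targets:
    - [[0,-0.03,0,0],[0,-0.08,0,0],[0,-0.15,0,0],[0,-0.2,0,0],[0,-0.22,0,0],[0,-0.22,0,0]]

```text
clock: 5.7
eef_pos: [579.7, -323.8, 100.6]
tool_rot: [-0.381, 0.38, -0.595, 0.598]
ft_force: [-0.2, -0.5, -0.1]
gripper_width: 27.4
```

```bash
python3 plan.py 502 97.5 120
python3 - <<'E'
from h import *
from cell import manip
e=manip.snapshot("scene")
crop(e,"pics/d3.png",260,340,90,170,7)
E
```

```text
t 5.7 pos [ 579.7 -323.8  100.6] yaw -0.4344 tilt [ 0.0044 -0.0022 -1.    ] w 27.4 F [-0.2 -0.5 -0.1] q [ 0.26  0.55  0.21  1.75 -0.14  0.86 -1.47]
frac [-0.8736 -0.0516 -0.6193] turn 0
```

View pics/d3.png

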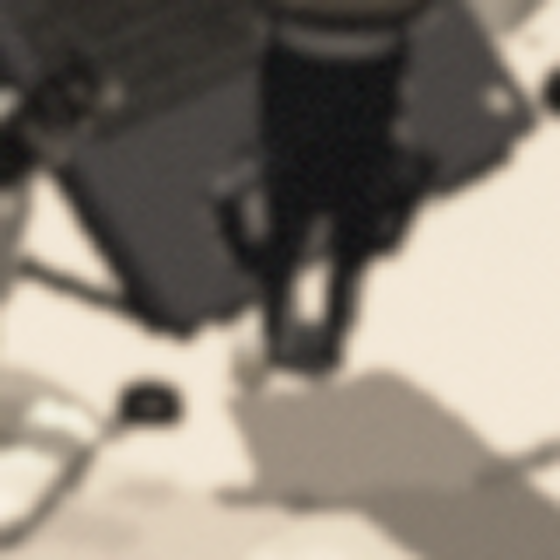

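Call:
servo_tool:
  targets:
    - [[-0.035,-0.03,-0.025,-0.035],[-0.096,-0.0516,-0.068,-0.098],[-0.175,-0.0516,-0.124,-0.177],[-0.253,-0.0516,-0.18,-0.257],[-0.332,-0.0516,-0.235,-0.337],[-0.411,-0.0516,-0.291,-0.417],[-0.489,-0.0516,-0.347,-0.497],[-0.568,-0.0516,-0.403,-0.577],[-0.646,-0.0516,-0.458,-0.656],[-0.725,-0.0516,-0.514,-0.736],[-0.795,-0.0516,-0.564,-0.807],[-0.839,-0.0516,-0.595,-0.852],[-0.8736,-0.0516,-0.6193,-0.887],[-0.8736,-0.0516,-0.6193,-0.887],[-0.8736,-0.0516,-0.6193,-0.887],[-0.8736,-0.0516,-0.6193,-0.887],[-0.8736,-0.0516,-0.6193,-0.887]]

```text
clock: 7.17
eef_pos: [501.4, 96.7, 118.4]
tool_rot: [-0.561, 0.561, -0.43, 0.432]
ft_force: [0.2, -0.5, -0.9]
gripper_width: 27.2
```

```bash
python3 plan.py 502 97.5 60 0.262
python3 - <<'E'
from h import *
from cell import manip
d=manip.snapshot("top");e=manip.snapshot("scene");pickle.dump(d,open("top2.pkl","wb"));pickle.dump(e,open("scene2.pkl","wb"))
crop(d,"pics/e1.png",170,260,130,230,6)
crop(e,"pics/e2.png",190,290,140,240,6)
E
```

```text
t 7.17 pos [501.4  96.7 118.4] yaw 0.2602 tilt [ 0.002  -0.0019 -1.    ] w 27.2 F [ 0.2 -0.5 -0.9] q [-0.27  0.3  -0.05  2.07  0.03  0.77 -1.65]
frac [-0.0019  0.146   0.0019] turn -0.0023
```

View pics/e1.png

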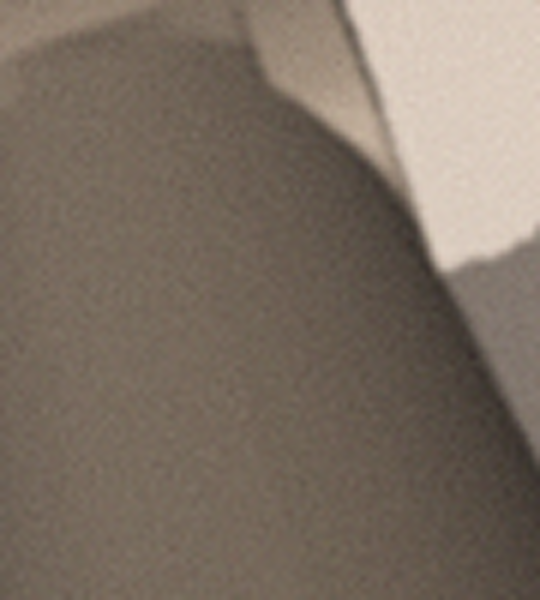

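View pics/e2.png

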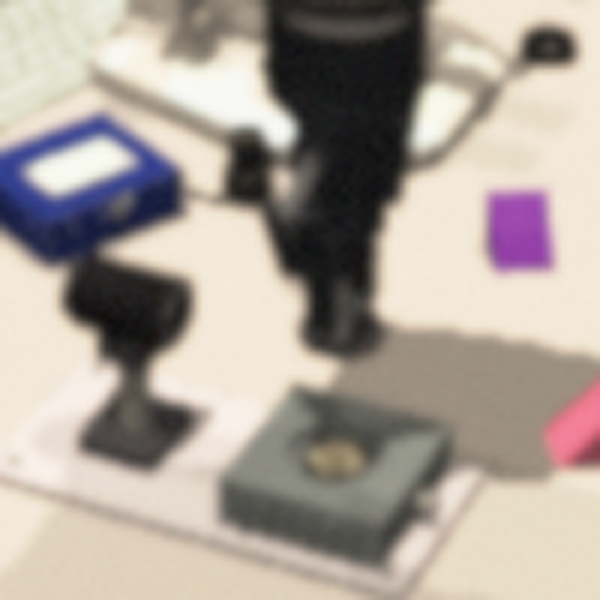

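Call:
servo_tool:
  targets:
    - [[-0.002,0.03,0.002,0],[-0.002,0.08,0.002,0],[-0.002,0.12,0.002,0],[-0.002,0.14,0.002,0],[-0.002,0.146,0.002,0],[-0.002,0.146,0.002,0],[-0.002,0.146,0.002,0]]

```text
clock: 7.85
eef_pos: [502.5, 97.7, 60.8]
tool_rot: [0.561, -0.56, 0.43, -0.432]
ft_force: [0.7, 0.0, -1.4]
gripper_width: 27.5
```

```bash
python3 plan.py 502 97.5 40 0.262
python3 - <<'E'
from h import *
from cell import manip
e=manip.snapshot("scene");pickle.dump(e,open("scene3.pkl","wb"))
crop(e,"pics/e3.png",215,275,175,235,12)
e0=load("scene0.pkl");crop(e0,"pics/e0.png",215,275,190,235,12)
p=manip.observe()["eef_pos"];c=p-[0,0,9.9]
f=lambda q:((q-[215,175]+.5)*12).round(0)
print("predicted flange bottom c",f(proj(e,c)),"recess centre z38",f(proj(e,(502,97.5,38))))
a=np.linspace(0,2*np.pi,73);
for n,z,r,cc in(("flange bot",c[2],22,c),("flange top",c[2]+6,22,c),("recess",38,24,(502,97.5))):
    P=np.array([f(proj(e,(cc[0]+r*np.cos(t),cc[1]+r*np.sin(t),z))) for t in a]);print(n,P.min(0),P.max(0))
E
```

```text
t 7.85 pos [502.5  97.7  60.8] yaw 0.26 tilt [ 0.0028 -0.0015 -1.    ] w 27.5 F [ 0.7  0.  -1.4] q [-0.28  0.39 -0.05  2.11  0.04  0.64 -1.66]
frac [ 0.      0.0519 -0.0015] turn -0.0026
predicted flange bottom c [375. 431.] recess centre z38 [377. 472.]
flange bot [287. 379.] [462. 484.]
flange top [287. 359.] [463. 465.]
recess [282. 415.] [472. 531.]
```

View pics/e3.png

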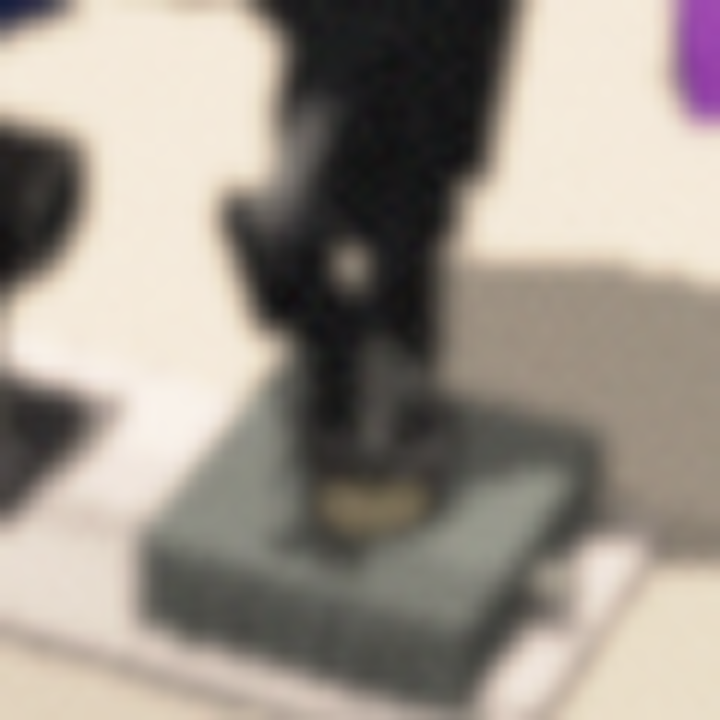

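View pics/e0.png

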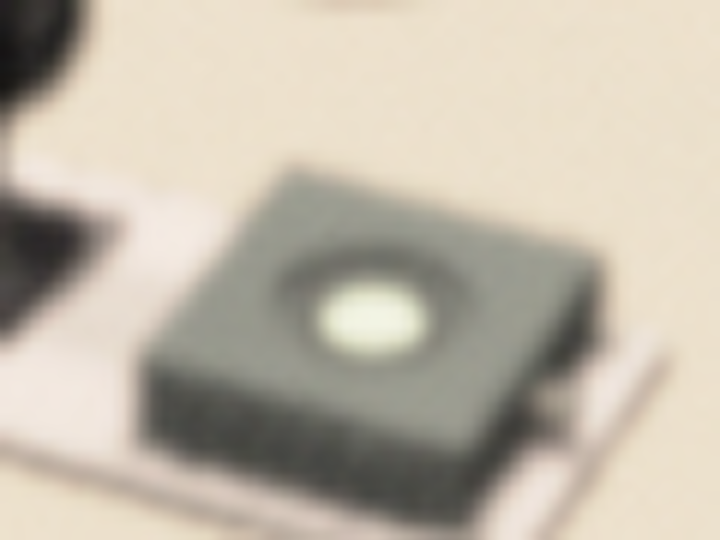

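Run:
```python
from h import *
d=load("top0.pkl");e=load("scene0.pkl")
def cen(d,x0,x1,y0,y1,th):
    b=big(d,x0,x1,y0,y1,12);g=b.min(2) if 0 else b.astype(int).sum(2)/3
    m=((g>th)*255).astype(np.uint8);n,l,st,c=cv2.connectedComponentsWithStats(m)
    k=min(range(1,n),key=lambda i:np.linalg.norm(c[i]-np.array([m.shape[1],m.shape[0]])/2)+1e4*(st[i,4]<200));return un(c[k],x0,y0,12),st[k]
a,sa=cen(d,206,226,189,209,160);b,sb=cen(e,236,256,206,226,190);print(a,sa,b,sb)
K=lambda d:np.array(d["camera_matrix"])@np.c_[d["R"],d["t"]]
X=cv2.triangulatePoints(K(d),K(e),a,b).ravel();X=X[:3]/X[3];print(X.round(1),proj(d,X)-a,proj(e,X)-b)
# flat edges of the block top in the scene view
for p,z in (((292,165),38),((600,255),38),((148,360),38),((460,440),38)): print(ray(e,un(p,215,190,12),z).round(1))
```

```text
[216.01028328 198.98152658] [  72   73  108  106 9137] [245.58608394 216.18799548] [  75   98   93   61 4499]
[502.6  98.3  29.3] [0.02370065 0.03877158] [-0.02672642 -0.00689536]
[553.4  69.9  38. ]
[468.4  48.7  38. ]
[527.5 155.5  38. ]
[448.8 130.   38. ]
```

Call:
servo_tool:
  targets:
    - [[0,0.015,0,0],[0,0.022,0,0],[0,0.027,0,0],[0,0.032,0,0],[0,0.037,0,0],[0,0.042,0,0],[0,0.042,0,0]]

```text
clock: 8.48
eef_pos: [502.5, 97.8, 43.8]
tool_rot: [0.561, -0.56, 0.43, -0.432]
ft_force: [-0.5, 0.3, 0.2]
gripper_width: 27.1
```

Call:
servo_tool:
  targets:
    - [[0,0.002,0,0],[0,0.004,0,0],[0,0.005,0,0],[0,0.006,0,0],[0,0.006,0,0]]

```text
clock: 8.9
eef_pos: [502.6, 97.8, 41.8]
tool_rot: [0.561, -0.56, 0.43, -0.432]
ft_force: [-4.4, -1.2, 10.4]
gripper_width: 27.6
```

Call:
servo_tool:
  targets:
    - [[0,-0.001,0,0],[0,-0.001,0,0],[0,-0.001,0,0],[0,-0.001,0,0]]
  gripper: 0.1

```text
clock: 9.23
eef_pos: [502.6, 97.8, 42.2]
tool_rot: [0.561, -0.56, 0.43, -0.432]
ft_force: [-0.4, -0.3, -0.1]
gripper_width: 46.9
```

Call:
servo_tool:
  targets:
    - [[0,-0.02,0,0],[0,-0.06,0,0],[0,-0.12,0,0],[0,-0.2,0,0],[0,-0.22,0,0]]

```text
clock: 9.65
eef_pos: [504.0, 98.4, 134.6]
tool_rot: [0.562, -0.559, 0.429, -0.433]
ft_force: [1.1, -0.0, 1.2]
gripper_width: 47.1
```

```bash
python3 - <<'E'
from h import *
u=np.array([np.cos(.612),np.sin(.612)]);g=np.array([438.7,-131.2])+6*u;print(g)
E
python3 plan.py 443.6 -127.8 130 0.612
```

```text
[ 443.61100387 -127.75296634]
t 9.65 pos [504.   98.4 134.6] yaw 0.26 tilt [ 7.4e-03 -1.0e-04 -1.0e+00] w 47.1 F [ 1.1 -0.   1.2] q [-0.27  0.28 -0.05  2.06  0.02  0.8  -1.65]
frac [ 0.5076  0.0103 -0.2913] turn -0.4482
```

Call:
servo_tool:
  targets:
    - [[0.04,0,-0.023,-0.05],[0.1,0,-0.058,-0.1],[0.17,0,-0.098,-0.17],[0.24,0,-0.138,-0.24],[0.31,0,-0.178,-0.31],[0.38,0,-0.218,-0.37],[0.44,0.005,-0.252,-0.42],[0.48,0.01,-0.275,-0.448],[0.5076,0.01,-0.291,-0.448],[0.5076,0.01,-0.291,-0.448],[0.5076,0.01,-0.291,-0.448],[0.5076,0.01,-0.291,-0.448]]
  gripper: 0.5

```text
clock: 10.65
eef_pos: [444.0, -127.2, 130.4]
tool_rot: [0.629, -0.626, 0.324, -0.329]
ft_force: [0.2, 0.6, -0.4]
gripper_width: 64.1
```

```bash
python3 plan.py 443.6 -127.8 27.3 0.612
python3 - <<'E'
from h import *
from cell import manip
d=manip.snapshot("top");e=manip.snapshot("scene");pickle.dump(d,open("top4.pkl","wb"));pickle.dump(e,open("scene4.pkl","wb"))
a=cv2.resize(d["pixels"][130:230,170:250,::-1],None,fx=5,fy=5,interpolation=3);b=cv2.resize(e["pixels"][180:240,215:275,::-1],(400,500),interpolation=3)
b=cv2.resize(e["pixels"][180:230,220:260,::-1],(400,500),interpolation=3)
cv2.imwrite("pics/f1.png",np.hstack([a,b]));crop(e,"pics/f2.png",265,345,120,220,6)
E
```

```text
t 10.65 pos [ 444.  -127.2  130.4] yaw 0.6122 tilt [ 7.8e-03  1.0e-04 -1.0e+00] w 64.1 F [ 0.2  0.6 -0.4] q [ 0.13  0.21  0.01  2.17 -0.01  0.75 -0.81]
frac [-0.0004  0.2577 -0.0033] turn 0.0003
```

View pics/f1.png

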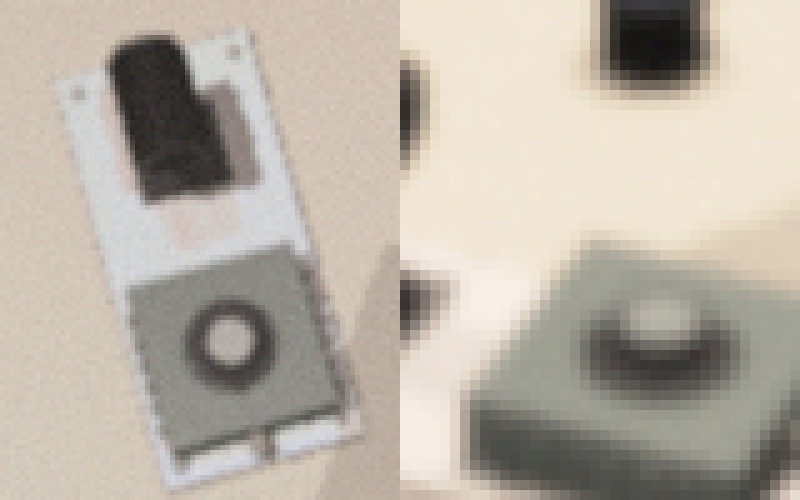

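View pics/f2.png

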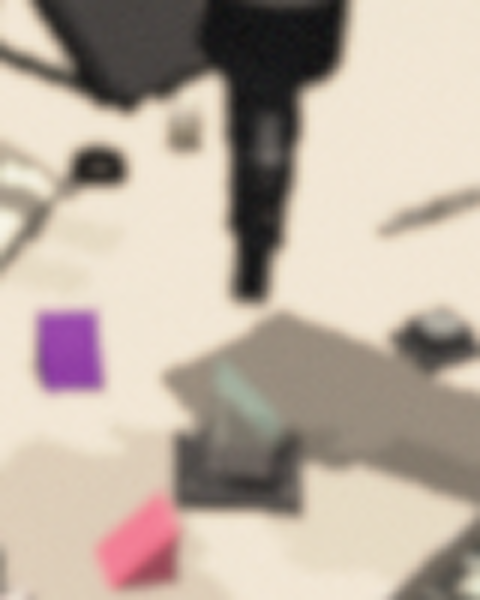

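Call:
servo_tool:
  targets:
    - [[0,0.05,-0.003,0],[0,0.12,-0.003,0],[0,0.18,-0.003,0],[0,0.22,-0.003,0],[0,0.245,-0.003,0],[0,0.258,-0.003,0],[0,0.258,-0.003,0],[0,0.258,-0.003,0]]

```text
clock: 11.42
eef_pos: [444.2, -127.4, 27.6]
tool_rot: [0.629, -0.626, 0.323, -0.328]
ft_force: [0.8, 0.3, 0.9]
gripper_width: 63.9
```

```bash
python3 plan.py 443.6 -127.8 27.3 0.612
python3 - <<'E'
from h import *
from cell import manip
e=manip.snapshot("scene");pickle.dump(e,open("scene5.pkl","wb"))
d=manip.snapshot("top")
crop(e,"pics/g1.png",280,330,160,215,10);crop(d,"pics/g2.png",270,340,185,255,8)
E
```

```text
t 11.42 pos [ 444.2 -127.4   27.6] yaw 0.6135 tilt [ 0.008  0.    -1.   ] w 63.9 F [0.8 0.3 0.9] q [ 0.14  0.39  0.01  2.23 -0.01  0.51 -0.81]
frac [-0.0002  0.0006 -0.0018] turn 0.0019
```

View pics/g1.png

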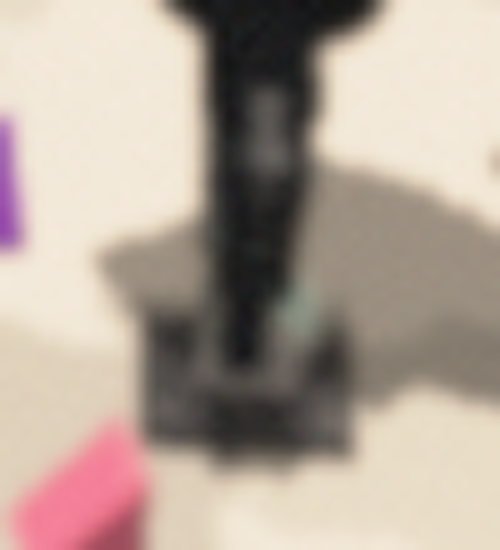

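View pics/g2.png

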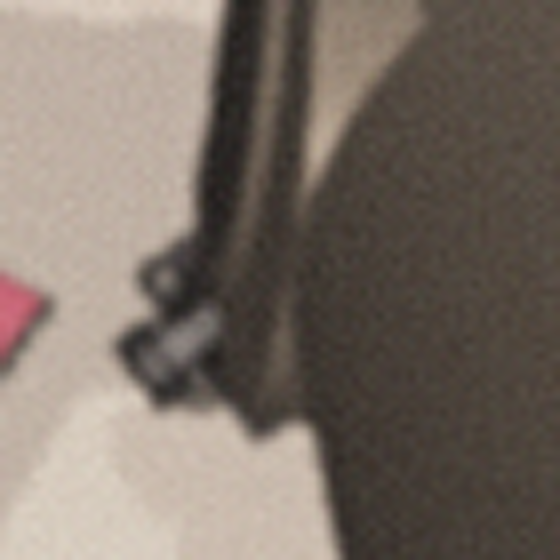

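Finger straddles the prism's frosted end, with the sloping face's green visible at the right (300,310 in the zoom). Close softly.

Call:
servo_tool:
  targets:
    - [[0,0,-0.001,0],[0,0,-0.001,0],[0,0,-0.001,0],[0,0,-0.001,0],[0,0,-0.001,0],[0,0,-0.001,0],[0,0,-0.001,0],[0,0,-0.001,0]]
  gripper: -1
  force: 35

```text
clock: 12.18
eef_pos: [444.7, -128.0, 28.8]
tool_rot: [0.629, -0.626, 0.323, -0.329]
ft_force: [-2.1, 1.0, 13.5]
gripper_width: 35.8
```

```bash
python3 plan.py 443.6 -127.8 27.3 0.612
```

```text
t 12.18 pos [ 444.7 -128.    28.8] yaw 0.613 tilt [ 1.040e-02 -3.000e-04 -9.999e-01] w 35.8 F [-2.1  1.  13.5] q [ 0.14  0.39  0.01  2.23 -0.01  0.51 -0.81]
frac [-0.002   0.0037 -0.0021] turn 0.0013
```

Call:
servo_tool:
  targets:
    - [[0,-0.01,0,0],[0,-0.03,0,0],[0,-0.07,0,0],[0,-0.12,0,0],[0,-0.17,0,0],[0,-0.2,0,0],[0,-0.2,0,0],[0,-0.2,0,0]]

```text
clock: 12.85
eef_pos: [444.2, -128.0, 109.6]
tool_rot: [0.629, -0.626, 0.322, -0.33]
ft_force: [-0.2, -0.4, -0.8]
gripper_width: 35.8
```

```bash
python3 - <<'E'
from h import *
from cell import manip
e=manip.snapshot("scene");pickle.dump(e,open("scene6.pkl","wb"))
crop(e,"pics/g3.png",280,330,135,195,10)
u=np.array([np.cos(.262),np.sin(.262)]);print(np.array([502.2,97.6])+6.75*u)
E
python3 plan.py 508.8 99.4 115 0.262
```

```text
[508.71964872  99.34833651]
t 12.9 pos [ 443.8 -128.   108.9] yaw 0.6129 tilt [ 1.080e-02 -4.000e-04 -9.999e-01] w 35.8 F [-1.1  0.1 -1.2] q [ 0.13  0.24  0.01  2.19 -0.01  0.7  -0.81]
frac [-0.3713 -0.0138  0.4601] turn 0.4468
```

View pics/g3.png

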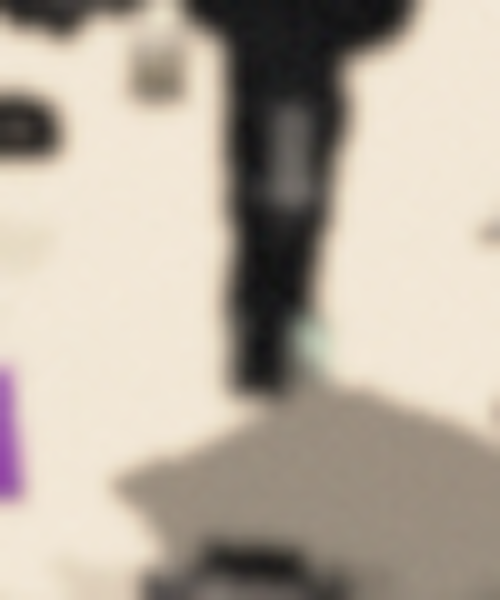

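Call:
servo_tool:
  targets:
    - [[-0.011,-0.004,0.014,0.013],[-0.03,-0.01,0.037,0.036],[-0.063,-0.0138,0.078,0.076],[-0.1,-0.0138,0.124,0.12],[-0.137,-0.0138,0.17,0.165],[-0.174,-0.0138,0.216,0.21],[-0.211,-0.0138,0.262,0.255],[-0.248,-0.0138,0.308,0.3],[-0.286,-0.0138,0.354,0.344],[-0.323,-0.0138,0.4,0.389],[-0.349,-0.0138,0.432,0.42],[-0.364,-0.0138,0.451,0.438],[-0.3713,-0.0138,0.4601,0.4468],[-0.3713,-0.0138,0.4601,0.4468],[-0.3713,-0.0138,0.4601,0.4468],[-0.3713,-0.0138,0.4601,0.4468]]

```text
clock: 14.23
eef_pos: [508.5, 98.4, 114.7]
tool_rot: [0.563, -0.559, 0.428, -0.434]
ft_force: [0.1, -1.4, -1.3]
gripper_width: 35.8
```

```bash
python3 plan.py 508.8 99.4 71.8 0.262
```

```text
t 14.23 pos [508.5  98.4 114.7] yaw 0.2615 tilt [ 1.020e-02 -9.000e-04 -9.999e-01] w 35.8 F [ 0.1 -1.4 -1.3] q [-0.29  0.31 -0.03  2.07  0.02  0.75 -1.64]
frac [-0.0026  0.1072  0.0005] turn -0.0007
```

Call:
servo_tool:
  targets:
    - [[-0.002,0.01,0.001,0],[-0.002,0.03,0.001,0],[-0.002,0.055,0.001,0],[-0.002,0.08,0.001,0],[-0.002,0.098,0.001,0],[-0.002,0.107,0.001,0],[-0.002,0.107,0.001,0],[-0.002,0.107,0.001,0],[-0.002,0.107,0.001,0]]

```text
clock: 14.98
eef_pos: [509.3, 99.3, 72.1]
tool_rot: [0.563, -0.559, 0.427, -0.434]
ft_force: [0.7, 0.8, -0.5]
gripper_width: 35.8
```

```bash
python3 plan.py 508.8 99.4 71.8 0.262
python3 - <<'E'
from h import *
from cell import manip
e=manip.snapshot("scene");pickle.dump(e,open("scene7.pkl","wb"));d=manip.snapshot("top");pickle.dump(d,open("top7.pkl","wb"))
p=manip.observe()["eef_pos"]
yaw=.262;u=np.array([np.cos(yaw),np.sin(yaw),0]);v=np.array([-u[1],u[0],0]);o=p-6.75*u+[0,0,5.2]
x0,x1,y0,y1,s=210,280,155,225,10
im=cv2.resize(e["pixels"][y0:y1,x0:x1,::-1],None,fx=s,fy=s,interpolation=3);cv2.imwrite("pics/h1.png",im)
for a,b,z in ((18,18,0),(-18,18,0),(18,18,36),(18,-18,36),(-18,-18,0),(18,-18,0)):
    q=(proj(e,o+a*u+b*v+[0,0,z])-[x0,y0]+.5)*s;cv2.circle(im,tuple(int(t) for t in q),3,(0,0,255),-1)
q=(proj(e,np.array([502.2,97.6,95])+87.5*u)-[x0,y0]+.5)*s;cv2.circle(im,tuple(int(t) for t in q),3,(255,0,255),-1)
q=(proj(e,np.array([502.2,97.6,50]))-[x0,y0]+.5)*s;cv2.circle(im,tuple(int(t) for t in q),3,(255,0,0),-1)
cv2.imwrite("pics/h2.png",im)
E
```

```text
t 14.98 pos [509.3  99.3  72.1] yaw 0.2613 tilt [ 1.050e-02 -7.000e-04 -9.999e-01] w 35.8 F [ 0.7  0.8 -0.5] q [-0.29  0.38 -0.03  2.09  0.02  0.66 -1.65]
frac [-0.0007  0.0007 -0.001 ] turn -0.0009
```

View pics/h1.png

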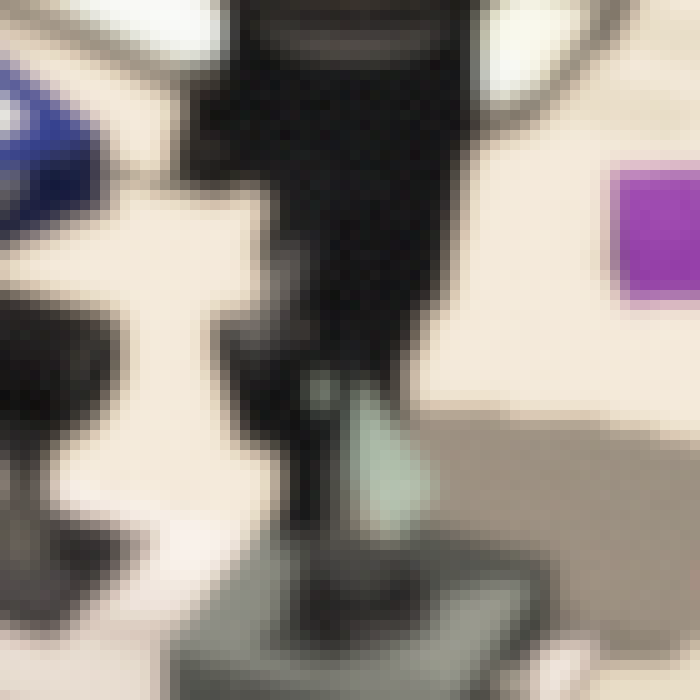

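View pics/h2.png

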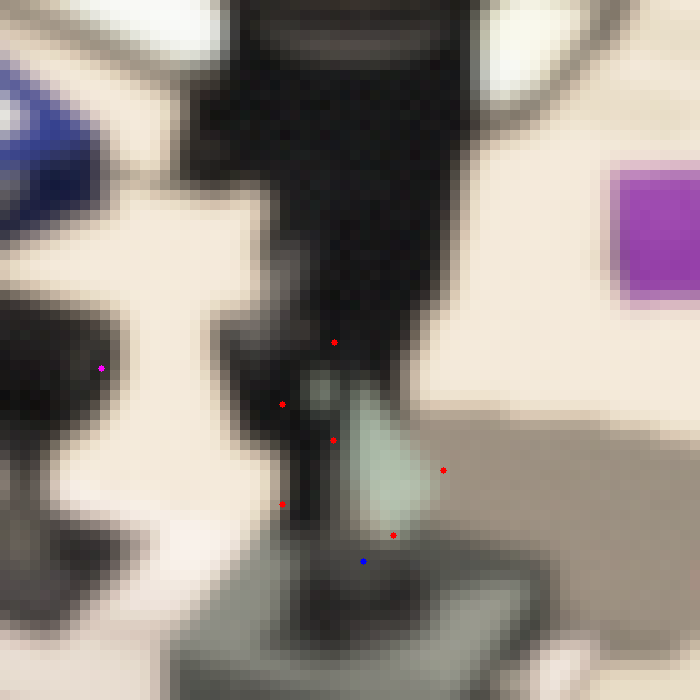

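```bash
cat > cmp.py <<'E'
from h import *
def pts(o,yaw):
    u=np.array([np.cos(yaw),np.sin(yaw),0]);v=np.array([-u[1],u[0],0])
    return [np.array(o)+a*u+b*v+[0,0,z] for a,b,z in ((18,18,36),(18,-18,36),(-18,-18,0),(-18,18,0),(18,18,0))]
def draw(d,o,yaw,x0,x1,y0,y1,s,bgr=(0,0,255)):
    im=cv2.resize(d["pixels"][y0:y1,x0:x1,::-1],None,fx=s,fy=s,interpolation=cv2.INTER_CUBIC)
    P=np.array([(proj(d,X)-[x0,y0]+.5)*s for X in pts(o,yaw)]).astype(int)
    for i,j in((0,1),(1,2),(2,3),(3,0),(3,4),(4,0)): cv2.line(im,tuple(map(int,P[i])),tuple(map(int,P[j])),bgr,1)
    return im
E
python3 - <<'E'
from cmp import *
from h import *
a=draw(load("scene0.pkl"),(438.7,-131.2,34),.612,285,325,170,205,10)
b=draw(load("scene7.pkl"),(502.8,97.6,77.3),.2613,230,270,180,215,10)
cv2.imwrite("pics/k.png",np.hstack([a,b]))
c=draw(load("top0.pkl"),(438.7,-131.2,34),.612,285,325,195,245,10);cv2.imwrite("pics/k2.png",c)
E
```

```text
(no output)
```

View pics/k.png

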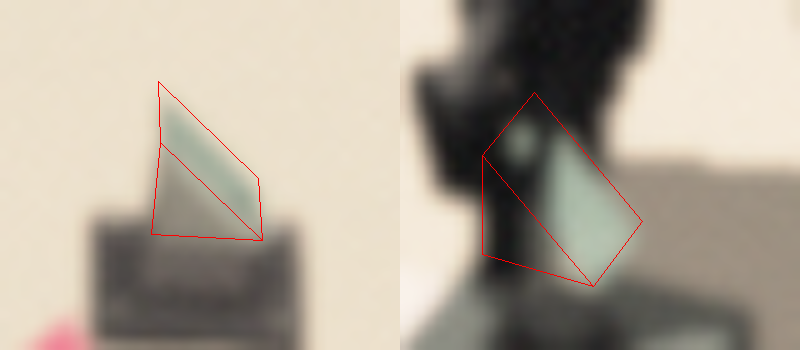

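View pics/k2.png

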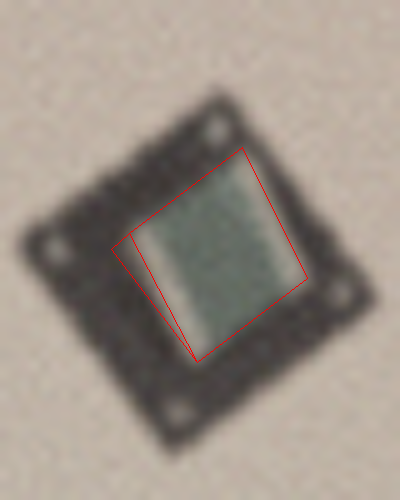

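Run:
```python
from h import *
d=load("top4.pkl")
x0,x1,y0,y1=200,232,183,215
b=big(d,x0,x1,y0,y1,12);g=b.astype(int).sum(2)/3
def el(m):
    n,l,st,c=cv2.connectedComponentsWithStats(m);k=min(range(1,n),key=lambda i:np.linalg.norm(c[i]-192)+1e4*(st[i,4]<2000));return un(c[k],x0,y0,12),2*np.sqrt(st[k,4]/np.pi)/12
print(g[192-0,192],g[192,100],g[192,40])
p,dm=el(((g>115)*255).astype(np.uint8)*(np.hypot(*(np.indices(g.shape)-192))<75).astype(np.uint8));print("disc",p,dm,ray(d,p,50)[:2],ray(d,p,46)[:2])
m=(g<105).astype(np.uint8)*255
c=max(cv2.findContours(m,cv2.RETR_EXTERNAL,cv2.CHAIN_APPROX_NONE)[0],key=cv2.contourArea);e=cv2.fitEllipse(c);p=un(e[0],x0,y0,12);print("flange",p,np.array(e[1])/12,ray(d,p,38)[:2],ray(d,p,44)[:2])
# recess rim in top0
d=load("top0.pkl");b=big(d,x0,x1,y0,y1,12);g=b.astype(int).sum(2)/3
for th in(100,108,112):
    m=(g<th).astype(np.uint8)*255;m[np.hypot(*(np.indices(g.shape)-192))>140]=0
    m=cv2.morphologyEx(m,cv2.MORPH_OPEN,np.ones((5,5)));cc=cv2.findContours(m,cv2.RETR_EXTERNAL,cv2.CHAIN_APPROX_NONE)[0]
    c=max(cc,key=cv2.contourArea)
    e=cv2.fitEllipse(cv2.convexHull(c));p=un(e[0],x0,y0,12);print("rim",th,p,np.array(e[1])/12,ray(d,p,38)[:2])
```

```text
174.66666666666666 82.33333333333333 139.33333333333334
disc [215.49333899 197.60706495] 9.55011122097219 [502.73722149  97.94552805] [503.44528771  98.28131914]
flange [215.80441666 198.4588    ] [17.99569575 18.18642298] [502.61044814  98.17225896] [501.56223629  97.67338854]
rim 100 [215.10237376 198.07917023] [15.95364634 16.96076711] [503.65083147  99.97037024]
rim 108 [215.09287135 197.99291229] [17.85752741 18.8200531 ] [503.87733145  99.99285058]
rim 112 [215.19689814 198.02493922] [18.47572962 19.80825424] [503.78657455  99.72580566]
```

Call:
servo_tool:
  targets:
    - [[-0.001,0.0005,-0.001,0],[-0.001,0.0005,-0.001,0],[-0.001,0.0005,-0.001,0],[-0.001,0.0005,-0.001,0],[-0.001,0.0005,-0.001,0],[-0.001,0.0005,-0.001,0]]

```text
clock: 15.58
eef_pos: [508.9, 99.6, 72.1]
tool_rot: [0.563, -0.559, 0.427, -0.434]
ft_force: [1.0, -0.0, -0.4]
gripper_width: 35.7
```

```bash
python3 plan.py 508.8 99.6 71.8 0.262
python3 - <<'E'
from cmp import *
from h import *
from cell import manip
e=manip.snapshot("scene");s=manip.observe();print(s["eef_pos"],s["joint_vel"].round(3),s["gripper_width"])
p=s["eef_pos"]
b=draw(e,(p[0]-6.28,p[1]-1.68,p[2]+5.2),.2613,230,270,180,215,16);cv2.imwrite("pics/l.png",b)
E
```

```text
t 15.58 pos [508.9  99.6  72.1] yaw 0.2614 tilt [ 1.080e-02 -6.000e-04 -9.999e-01] w 35.7 F [ 1.  -0.  -0.4] q [-0.3   0.38 -0.03  2.09  0.02  0.66 -1.65]
frac [-0.0001  0.0007 -0.0001] turn -0.0007
[508.85680977  99.59181004  72.07067077] [-0.     0.001 -0.     0.002 -0.001 -0.     0.001] 35.99807502898496
```

View pics/l.png

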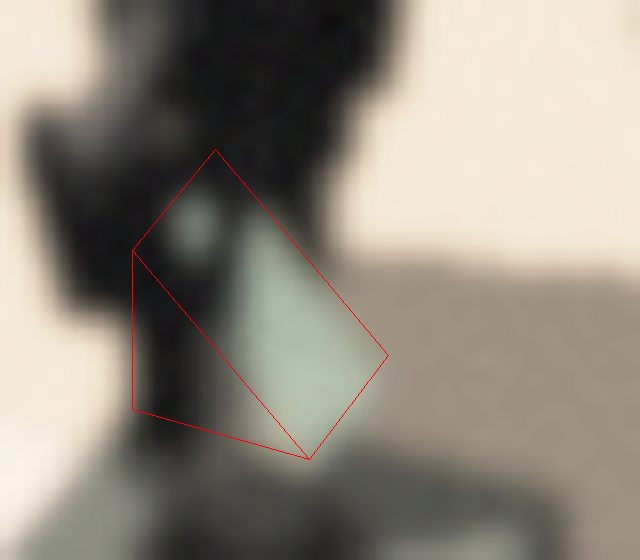

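```bash
python3 -c "
from cell import manip
print(manip.close_job())"
```

```text
the job is handed in; nothing more can be done
None
```

I seated the round mount in the lamp recess and let go of it. I then gripped the prism by its two frosted ends and handed the job in at about 15.6 s, with the gripper still holding it in the light path.

**Mount:** It entered the recess without force and touched bottom (about 10 N) at the expected height. After release, the pictures showed it flat in the recess. Its centre in the picture matched the release point to about 0.2 mm.

**Prism at hand-in:**
- The opening is 36 mm, the prism's width, and the arm is still.
- Its middle is at an estimated height of 95.3 mm.
- It is centred over the mount to within about 1 mm.
- The tool's yaw matches the photometer's to about 0.001 rad.

**Checks that disagreed:**
- **Scene camera:** Things appear about 1 px lower than predicted everywhere, including the prism on its stand. I treated this as calibration error.
- **Recess centre:** My estimates varied by 2 to 3 mm, so I centred the prism on the seated mount instead.
- **Tool tilt:** The tool leans about 0.01 rad, but it leaned almost the same when it gripped the prism. The prism should be level to about 0.2°. I did not measure its level directly.

The square mount, canister and vial were not touched.

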